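Load a vial rack into the titrator's sample loader

ROBOT

A 6-joint arm with a two-finger parallel gripper is mounted at the origin on the work surface. World frame = base frame: x ahead of the robot, y to its left, z up, the work surface at z = 0. Lengths are in m, angles in rad, forces in N, time in s.
With the tool pointing down it reaches from about 0.35 to 0.775 m from the base axis. Payload 7.3 kg.
Tool frame: the origin (TCP) lies at the very end of the fingers, on their centre line; the grasp point (between the pads) lies grip_point_offset behind it (grip_point_offset is the distance from the TCP to the grasp point, in m); z points along the fingers, y is the direction in which the jaws open and shut (so a half turn about z gives the same grasp; the last joint's range is limited). The gripper opens to 92 mm and grips with 3 to 60 N. Pads are 19 mm wide; open, the fingers measure 130 mm over their backs; the gripper's body (75 mm by 190 mm) begins 47 mm behind the grasp point.
Start: joints at [0.954, 0.342, 1.524, -0, 1.275, -0.146], TCP at [0.238, 0.468, 0.227] pointing down, gripper open.
Joint ranges: [-2.53, 2.53], [-0.77, 2.02], [0.04, 2.7], [-1, 4.14], [0.28, 2.66], [-3.11, 3.11]. Speed limits (rad/s): [2.57, 2.57, 3.14, 3.14, 3.14, 3.14].

INTERFACE

Orientations are given as [roll, pitch, yaw] about the fixed x, y, z axes, in that order (R = Rz(yaw) Ry(pitch) Rx(roll)).
In Python, from cell import * gives the robot as it stands.
- The arm moves only by the shell command python3 -m inch 'ROWS' [OPENING] [FORCE]. ROWS is JSON, a list that holds one entry, the list of rows, each a list of 4 numbers: the shift along the tool's x, y, z in mm, then the turn about the tool's z in rad. In form: [[[x, y, z, roll], ...]]. A call has 1 to 10 rows; each row shifts and turns the commanded pose from where the row before left it, along the tool's axes as they then stand; what a row does not reach is not made up. A row lasts 1/8 s, in which the tool goes at most 62.5 mm and 10.7 degrees, less where a joint would pass 70% of its speed; a pose out of reach is approached as far as the arm can. A call with a gripper value outside its range is refused whole. OPENING is the closure, from -1 (fully open) to 1 (shut), set as the call begins (- or left out, the last holds). The fingers move at their own pace and stop on an object; FORCE is the grip in N (left out, the last holds). Time passes only in rows, so rows that do not move let the fingers close. It gives the time, the measured TCP pose, the force and the opening at its end, in the units of the state.
- observe(): the state, without advancing time (a new reading comes with each control period).
- read_camera(name): name is "scene" or "side" or "wrist"; returns a dict with "img" (420x560x3 uint8, blue, green, red), "fx", "fy", "cx", "cy" (pixels), "k1" (the pictures are not rectified: a ray, as slopes to the right and down, at radius r is drawn at 1 + k1 r^2 times it, then the intrinsics apply), "eye" and "rotation" of the camera in the world; the wrist camera has in their place "T_tool_cam" (4x4, takes a point from camera to tool coordinates, whose origin is the TCP and whose axes are the flange's). Camera axes: x right, y down, z forward; pixel columns grow to the right and rows downward; lengths in m; the calibration is good to about 2 mm. A picture is of the moment at which its call begins: read the wrist's pose just before it. There is no depth.
- hand_in(): hands the job in, once; it reports no verdict.
Trained networks look in the newest picture that a camera, given by its name, has taken for a name from the list of things; names that differ only in an ending like _2 or _b are one class to them, and where a whole thing is asked for, a point or a joint stands for the part that bears it (a point fixed in the world has none). Each returns a list of dicts, best first, with "conf" (0 to 1); they miss things now and then, are a little off and sometimes report something else, mostly with a low value. They report only what shows in the picture. A call takes as long as a camera call. They do not tell look-alikes from the thing itself.
- boxes_of(camera, label): "at" ([row, column] in pixels, amid what is visible of it).
- place_of(camera, label): "at" ([row, column] in pixels: a listed point, or the origin of a listed thing).
The state is a dict: "time": time; "qpos": joint angles; "qvel": joint speeds; "joint_efforts": joint torques, N m; "tool_pos": TCP position; "tool_rot": TCP orientation; "contact_force": force on the tool from outside, world axes, zero at the start; "torque": the same for the moment, N m; "opening": finger opening in m.
Only numpy, scipy, OpenCV 4.12 (cv2) and the standard library are available. Lean on these libraries where they do the work, as an engineer would, in place of code of your own. Each camera call takes 0.05 s, during which the arm holds its last target. There are 200 camera calls.

TASK

Take the rack of blue-capped vials out of the grey tray and set it down, without dropping it, on the open apron of the sample loader, nose towards the end stop and grip plate outward, and let go of it. Then take it again by its grip plate, slide it down the channel until its nose is fully home against the end stop and its whole side lies flat along the silver metal back rail, and leave it there. Keep it upright, and leave the red-capped rack, the bottle, the beaker and the case where they are.

Things in the scene. Friction and masses are not known exactly. Their poses are not given: they have to be found in the camera images.
- rack_blue: vial rack to load: white block 40 wide (x) x 132 long (y) x 45 mm high, five fixed glass vials with blue caps, cap tops at z = 66 mm. Origin: centre of the block's underside, z up, +y to the tail with its grip plate; nose at y = -66 mm. Whole length 180 mm, 0.3 to 0.55 kg, balance point near y = +12 mm. Starts upright in either tray compartment, tail to the tray's +y
- blue_nose (a point): on the blue rack: lower edge of its nose, middle of the width (rack y = -66 mm, z = 0)
- blue_tail (a point): on the blue rack: underside, middle of the width, at the tail end of the white block (rack y = +66 mm, z = 0)
- blue_grip (a point): on the blue rack: its upright aluminium grip plate, 10 mm thick (rack y), 40 wide (x), top at z = 60 mm; this point is its middle at rack y = +109, z = 45 mm. A neck 12 mm high joins it to the block; 38 mm of free room for a finger between block and plate
- rack_red: bystander: the same rack with red caps, in the tray's other compartment; same origin and axes
- tray: grey open tray, fixed, 263 (x) x 204 (y) x 60 mm high, walls and floor 5 mm, one wall parts it into two compartments side by side in x, each 124 wide and 194 mm long inside, centres at x = -64.5 and +64.5 mm. Racks lie along its y: finger room at their long sides only, the end walls are close to their ends. Origin: centre of its underside
- loader: sample loader, fixed: dark grey deck 12 mm high with a channel along its y, closed by an end stop at -y, and a cream instrument housing behind the stop (y < -10 mm, up to 245 mm high). Origin: at bench level below the inner corner of end stop (face y = 0) and back rail (face x = 0). Rack home: rack origin at x = -20, y = 66, z = 12 mm, axes alike, grip plate outside the channel at y = 175 mm
- loader_stop (a point): on the loader: middle of the silver metal end stop's face at deck level (loader x = -26, y = 0, z = 12 mm); the stop stands 45 mm above the deck
- loader_rail (a point): on the loader: middle of the silver metal back rail's face at deck level (loader x = 0, y = 64, z = 12 mm). The rail is on the +x side, y = 0 to 128 mm, 45 mm above the deck: with the guide rail it leaves no room for fingers beside a rack
- loader_mouth (a point): on the loader: middle of the channel's mouth at deck level (loader x = -26, y = 108, z = 12 mm). Channel 52 mm wide for the 40 mm rack. The blue plastic guide rail on the -x side (face x = -52, 45 mm high) runs from y = 0 to here, then flares outward to y = 134 mm
- loader_apron (a point): on the loader: middle of the open apron at deck level (loader x = -27, y = 216, z = 12 mm), the flat deck in front of the channel (deck and rails are slick, friction about 0.2), y = 134 to 298 mm, x = -83 to +29 mm. The whole rack fits on the deck with its nose begun in the mouth
- bottle: bystander: brown reagent bottle with a blue cap, 54 mm across, 105 mm high; origin at the centre of its underside
- beaker: bystander: small glass beaker, 60 mm across, 62 mm high; origin at the centre of its underside
- case: bystander: flat blue syringe case, 52 x 165 x 20 mm; origin at the centre of its underside
Not all that is in view belongs to the job. Leave any pink or yellow look-alike of the rack_blue alone.

How it is judged:
On the way, in this order (a step that is already met when the one before it is completed fails the run):
1. the blue rack rests upright on the loader's deck, nose towards the end stop and still at least 40 mm short of it, and is let go (z of rack_blue in the frame of loader between 0.008 and 0.016 m and y of blue_nose in the frame of loader above 0.04 m and y of rack_blue in the frame of loader below 0.26 m and x of rack_blue in the frame of loader between -0.07 and 0.02 m and angle between rack_blue's own z axis and vertical below 0.06 rad and linear speed of rack_blue below 0.02 m/s and contact force between rack_blue and the fingers below 0.1 N and y of blue_tail in the frame of loader above 0.165 m), for 0.2 s.
2. the grip plate is taken between the fingers (distance between the grasp point and blue_grip below 0.035 m and contact force between rack_blue and the fingers above 3 N), for 0.1 s.
At the end, for the whole second after the job is handed in: The blue rack stands flat on the loader's deck in the channel, released and at rest, its nose within 2.5 mm of the end stop and both ends of its block within 2.5 mm of the silver metal back rail (y of blue_nose in the frame of loader below 0.0025 m and x of each of blue_nose, blue_tail in the frame of loader above -0.0225 m and y of blue_tail in the frame of loader above 0.12 m and z of rack_blue in the frame of loader below 0.015 m and angle between rack_blue's own z axis and vertical below 0.03 rad and linear speed of rack_blue below 0.01 m/s and contact force between rack_blue and the fingers below 0.1 N); the robot touches nothing.
It fails at once if the blue rack tipped by more than 20 degrees (angle between rack_blue's own z axis and vertical above 0.35 rad).
It fails at once if the blue rack dropped (falling free of the fingers, faster than a 10 mm drop gives) (contact force between rack_blue and the fingers below 0.1 N and linear speed of rack_blue above 0.45 m/s).
It fails at once if the red rack moved by more than 15 mm or tipped (distance of rack_red from where it was at the start of the episode above 0.015 m or angle between rack_red's own z axis and vertical above 0.2 rad).
It fails at once if the bottle, beaker or case moved by more than 15 mm or tipped (distance of any of bottle, beaker, case from where it was at the start of the episode above 0.015 m or angle between any of bottle, beaker's own z axis and vertical above 0.3 rad).
It also fails if it takes over 50 s, if anything falls off the work surface, if the arm or the gripper's body presses on something with over 40 N, if the wrist force passes 120 N, or if a joint passes its speed limit or range.

## Working session

There is one attempt and no reset: what is moved stays moved. The work goes in short steps, Python scripts to look and compute and a shell command to move; the robot and the scene stay as the last step left them, time stands still between calls to the robot, and variables do not carry over. Pictures are saved under pics/ and viewed, about 8 in all and at most 12, crops included, and the job is handed in when it is done.

```bash
ls; mkdir -p pics; cat > h.py <<'E'
from cell import *
import numpy as np, cv2
from scipy.spatial.transform import Rotation as R
def cam(name):
    s=observe(); c=read_camera(name)
    if name=="wrist":
        T=np.eye(4); T[:3,:3]=tr(s); T[:3,3]=s["tool_pos"]; W=T@np.array(c["T_tool_cam"]); c["eye"]=W[:3,3]; c["rotation"]=W[:3,:3]
    c["eye"]=np.array(c["eye"]); c["rotation"]=np.array(c["rotation"]).reshape(3,3); return c
def tr(s):
    r=np.array(s["tool_rot"],float)
    return R.from_euler("xyz",r).as_matrix() if r.size==3 else r.reshape(3,3)
def px2w(c,at,z):
    r,col=at; K=np.array([[c["fx"],0,c["cx"]],[0,c["fy"],c["cy"]],[0,0,1]])
    u=cv2.undistortPoints(np.array([[[col,r]]],float),K,np.array([c["k1"],0,0,0]),None,None)[0,0] if False else und(c,r,col)
    d=c["rotation"]@np.array([u[0],u[1],1]); return c["eye"]+d*(z-c["eye"][2])/d[2]
def und(c,r,col):
    q=np.array([(col-c["cx"])/c["fx"],(r-c["cy"])/c["fy"]]); u=q.copy()
    for _ in range(30): u=q/(1+c["k1"]*(u@u))
    return u
def w2px(c,p):
    v=c["rotation"].T@(np.array(p)-c["eye"]); u=v[:2]/v[2]; u=u*(1+c["k1"]*(u@u))
    return [round(float(u[1]*c["fy"]+c["cy"]),1),round(float(u[0]*c["fx"]+c["cx"]),1)]
E
python3 - <<'E'
from h import *
s=observe(); print({k:np.round(v,3).tolist() for k,v in s.items()}); 
import cell; print([k for k in dir(cell) if not k.startswith('_')], globals().get('grip_point_offset'))
H={"rack_blue":0,"blue_nose":0,"blue_tail":0,"blue_grip":.045,"rack_red":0,"tray":0,"loader":0,"loader_stop":.012,"loader_rail":.012,"loader_mouth":.012,"loader_apron":.012,"bottle":0,"beaker":0,"case":0}
for n in ("scene","side"):
    c=cam(n); cv2.imwrite(f"pics/{n}0.png",c["img"]); print(n,c["eye"].round(3))
    for l,z in H.items():
        if 'blue' in l or 'red' in l: z+=.005
        print(l,[(np.round(d["at"]).astype(int).tolist(),round(d["conf"],2),px2w(c,d["at"],z).round(3).tolist()) for d in place_of(n,l)[:3]])
E
```

```text
pics
{'time': 0.0, 'qpos': [0.954, 0.343, 1.525, -0.0, 1.275, -0.146], 'qvel': [0.002, 0.001, 0.0, 0.001, 0.0, 0.001], 'joint_efforts': [-0.001, -43.124, -24.422, 0.072, 0.056, -0.0], 'tool_pos': [0.238, 0.468, 0.226], 'tool_rot': [-3.14, -0.0, 2.671], 'contact_force': [1.092, 0.331, 1.377], 'torque': [-0.02, -0.027, -0.006], 'opening': 0.092}
['IKError', 'boxes_of', 'grip_point_offset', 'hand_in', 'observe', 'place_of', 'read_camera'] 0.0188Traceback (most recent call last):
  File "<stdin>", line 6, in <module>
  File "h.py", line 8, in cam
    c["eye"]=np.array(c["eye"]); c["rotation"]=np.array(c["rotation"]).reshape(3,3); return c
                                               ~~~~~~~~~~~~~~~~~~~~~~~~~~~~~~~^^^^^
ValueError: cannot reshape array of size 3 into shape (3,3)
```

```bash
python3 - <<'E'
t=open('h.py').read()
t=t.replace('c["rotation"]=np.array(c["rotation"]).reshape(3,3); return c','r=np.array(c["rotation"]); c["rotation"]=R.from_euler("xyz",r).as_matrix() if r.size==3 else r; return c')
t=t.replace('''    r,col=at; K=np.array([[c["fx"],0,c["cx"]],[0,c["fy"],c["cy"]],[0,0,1]])
    u=cv2.undistortPoints(np.array([[[col,r]]],float),K,np.array([c["k1"],0,0,0]),None,None)[0,0] if False else und(c,r,col)
''','    u=und(c,*at)\n')
open('h.py','w').write(t)
E
cat > m.py <<'E'
from h import *
import sys
H={"rack_blue":.005,"blue_nose":.005,"blue_tail":.005,"blue_grip":.05,"rack_red":.005,"tray":0,"loader":0,"loader_stop":.012,"loader_rail":.012,"loader_mouth":.012,"loader_apron":.012,"bottle":0,"beaker":0,"case":0}
for n in ("scene","side"):
    c=cam(n); cv2.imwrite(f"pics/{n}0.png",c["img"]); print(n,c["eye"].round(3))
    for l,z in H.items():
        print(l,[(np.round(d["at"]).astype(int).tolist(),round(d["conf"],2),px2w(c,d["at"],z).round(3).tolist()) for d in place_of(n,l)[:3]])
E
python3 m.py
```

```text
scene [ 1.233 -0.187  0.942]
rack_blue [([152, 315], 0.91, [0.353, 0.476, 0.005]), ([193, 269], 0.75, [0.445, 0.245, 0.005]), ([136, 382], 0.72, [0.398, 0.732, 0.005])]
blue_nose [([150, 296], 0.88, [0.31, 0.426, 0.005]), ([201, 249], 0.8, [0.445, 0.174, 0.005]), ([143, 403], 0.77, [0.465, 0.772, 0.005])]
blue_tail [([130, 363], 0.86, [0.337, 0.694, 0.005]), ([150, 330], 0.69, [0.372, 0.526, 0.005]), ([186, 290], 0.63, [0.449, 0.317, 0.005])]
blue_grip [([118, 353], 0.79, [0.309, 0.663, 0.05]), ([173, 299], 0.68, [0.453, 0.347, 0.05]), ([139, 349], 0.66, [0.396, 0.581, 0.05])]
rack_red [([220, 292], 0.95, [0.574, 0.25, 0.005])]
tray [([206, 291], 0.72, [0.52, 0.278, 0.0])]
loader [([304, 123], 0.97, [0.598, -0.261, 0.0])]
loader_stop [([294, 118], 0.71, [0.573, -0.262, 0.012])]
loader_rail [([293, 145], 0.94, [0.602, -0.202, 0.012])]
loader_mouth [([274, 158], 0.58, [0.563, -0.153, 0.012]), ([225, 149], 0.45, [0.392, -0.12, 0.012])]
loader_apron [([252, 190], 0.86, [0.541, -0.055, 0.012])]
bottle []
beaker [([271, 302], 0.63, [0.737, 0.182, 0.0])]
case [([225, 148], 0.85, [0.379, -0.
[... 664 characters left out ...]
[0.566, 0.25, 0.005]), ([206, 380], 0.51, [0.57, -0.165, 0.005])]
tray [([238, 260], 0.6, [0.488, 0.278, 0.0])]
loader [([199, 400], 0.75, [0.597, -0.256, 0.0])]
loader_stop [([202, 404], 0.9, [0.566, -0.254, 0.012])]
loader_rail [([200, 386], 0.77, [0.59, -0.195, 0.012]), ([250, 392], 0.32, [0.335, -0.11, 0.012])]
loader_mouth [([205, 380], 0.71, [0.564, -0.162, 0.012]), ([244, 291], 0.49, [0.429, 0.19, 0.012])]
loader_apron [([211, 353], 0.59, [0.55, -0.058, 0.012]), ([249, 388], 0.27, [0.342, -0.101, 0.012])]
bottle [([186, 309], 0.6, [0.739, 0.044, 0.0])]
beaker [([201, 404], 0.61, [0.583, -0.264, 0.0]), ([191, 270], 0.5, [0.739, 0.19, 0.0])]
case [([249, 392], 0.5, [0.352, -0.12, 0.0])]
```

View pics/scene0.png

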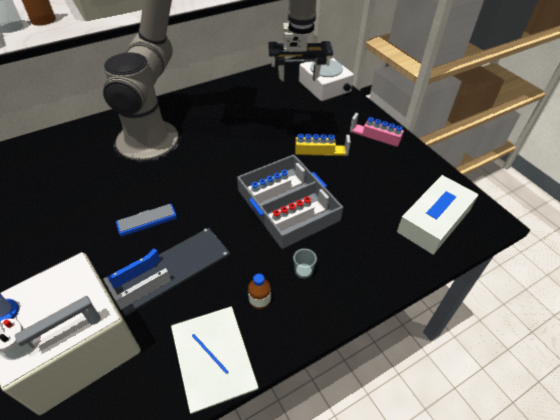

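View pics/side0.png

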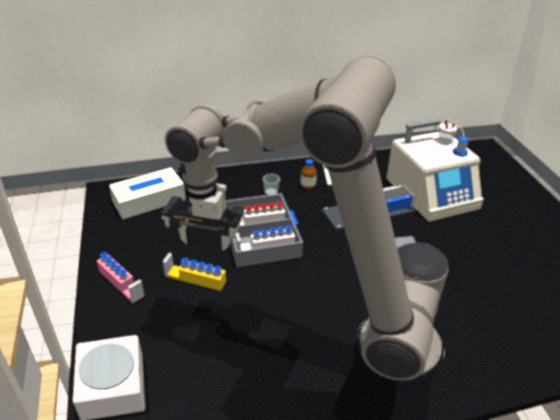

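Scene image: the arm hangs near (50,300). Candidates for the blue rack:
- tray rack with blue caps (180,270)
- yellow look-alike (145,318)
- pink look-alike (130,384)
- red rack (207,293)

The choice is the white rack in the tray at (180,270), seen at (236,272) in the side view. Next I move above it and check it up close with the wrist camera.

```bash
cat > go.py <<'E'
# python3 go.py x y z yaw N : print the rows that would take the tool there (uniform split)
from h import *
import sys
x,y,z,yaw,N=map(float,sys.argv[1:6]); N=int(N)
s=observe(); r=tr(s); p=np.array(s["tool_pos"]); y0=np.arctan2(r[1,0],r[0,0]); dyaw=(yaw-y0+np.pi)%(2*np.pi)-np.pi
d=(np.array([x,y,z])-p)/N*1000
for i in range(N):
    a=y0+dyaw*i/N; t=R.from_euler("xyz",[np.pi,0,a]).as_matrix().T@d; print(t.round(1).tolist()+[round(-dyaw/N,3)],end=",")
print("\nyaw",y0.round(3),"pos",p.round(4),"tilt",np.round(r[:,2],3))
E
python3 go.py 0.44 0.255 0.25 1.571 8
```

```text
[-34.6, -12.3, -2.9, np.float64(0.137)],[-35.9, -7.4, -2.9, np.float64(0.137)],[-36.6, -2.4, -2.9, np.float64(0.137)],[-36.6, 2.6, -2.9, np.float64(0.137)],[-35.9, 7.6, -2.9, np.float64(0.137)],[-34.5, 12.4, -2.9, np.float64(0.137)],[-32.5, 17.1, -2.9, np.float64(0.137)],[-29.8, 21.3, -2.9, np.float64(0.137)],
yaw 2.671 pos [0.2382 0.4679 0.2267] tilt [ 0.  0. -1.]
```

```bash
python3 -m inch '[[[-35,-12,-3,0.137],[-36,-7,-3,0.137],[-37,-2,-3,0.137],[-37,3,-3,0.137],[-36,8,-3,0.137],[-35,12,-3,0.137],[-32,17,-3,0.137],[-30,21,-3,0.137],[0,0,0,0],[0,0,0,0]]]' -0.35 20
cat > w.py <<'E'
from h import *
import sys
c=cam("wrist"); cv2.imwrite(f"pics/{sys.argv[1]}.png",c["img"]); s=observe(); print(np.round(s["tool_pos"],4),np.round(s["tool_rot"],3),s["opening"])
H={"rack_blue":.005,"blue_nose":.005,"blue_tail":.005,"blue_grip":.05,"rack_red":.005,"tray":0,"loader":0,"loader_stop":.012,"loader_rail":.012,"loader_mouth":.012,"loader_apron":.012}
dz=float(sys.argv[2]) if len(sys.argv)>2 else 0
for l,z in H.items():
    if 'blue' in l: z+=dz
    print(l,[(np.round(d["at"]).astype(int).tolist(),round(d["conf"],2),px2w(c,d["at"],z).round(4).tolist()) for d in place_of("wrist",l)[:3]])
E
python3 w.py w1
```

```text
time: 2.8
tool_pos: [0.4416, 0.2555, 0.2506]
tool_rot: [-3.141, -0.0, 1.576]
contact_force: [-0.2, 0.9, 0.1]
opening: 0.0618
[0.4414 0.2559 0.2506] [-3.141 -0.     1.577] 0.06195625543560599
rack_blue [([184, 278], 0.84, [0.4424, 0.2489, 0.005])]
blue_nose [([8, 143], 0.69, [0.3083, 0.4249, 0.005])]
blue_tail [([124, 279], 0.66, [0.4431, 0.3122, 0.005])]
blue_grip [([77, 278], 0.89, [0.442, 0.3558, 0.05]), ([185, 395], 0.29, [0.5569, 0.2564, 0.05])]
rack_red [([187, 396], 0.91, [0.5721, 0.2454, 0.005]), ([80, 276], 0.75, [0.4397, 0.3564, 0.005])]
tray [([163, 342], 0.89, [0.5131, 0.2709, 0.0])]
loader []
loader_stop []
loader_rail [([162, 341], 0.18, [0.5091, 0.2742, 0.012])]
loader_mouth []
loader_apron []
```

View pics/w1.png

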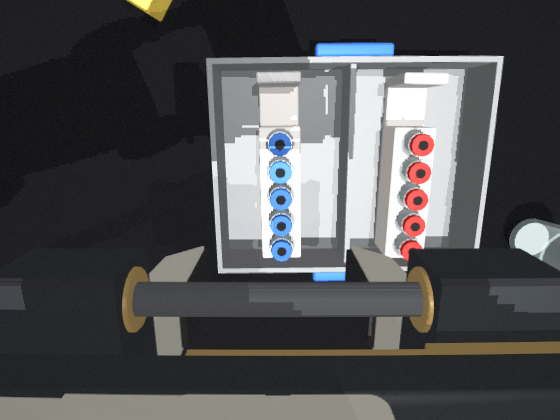

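The wrist view confirms the choice: a white rack with five blue caps in the left compartment, caps from (144,280) to (251,281), plate at (77,278). It lies nearly parallel to the walls, with free room on both sides.

```bash
python3 - <<'E'
from h import *
c=cam("wrist")
for at,z in [((144,280),.071),((251,281.5),.071),((128,260),.05),((128,300),.05),((255,262),.05),((255,300),.05),((73,259),.065),((73,299),.065),((60,208),.06),((270,220),.06),((60,350),.06),((270,343),.06)]: print(at,px2w(c,at,z).round(4))
E
python3 go.py 0.4425 0.258 0.12 1.58 4
```

```text
(144, 280) [0.4444 0.2969 0.071 ]
(251, 281.5) [0.4465 0.1951 0.071 ]
(128, 260) [0.4257 0.3101 0.05  ]
(128, 300) [0.4633 0.3102 0.05  ]
(255, 262) [0.4267 0.1826 0.05  ]
(255, 300) [0.4658 0.1828 0.05  ]
(73, 259) [0.4258 0.3576 0.065 ]
(73, 299) [0.4607 0.3578 0.065 ]
(60, 208) [0.3809 0.3689 0.06  ]
(270, 220) [0.3846 0.1701 0.06  ]
(60, 350) [0.5055 0.3694 0.06  ]
(270, 343) [0.5089 0.1706 0.06  ]
[0.7, 0.1, 32.7, np.float64(-0.001)],[0.7, 0.1, 32.7, np.float64(-0.001)],[0.7, 0.1, 32.7, np.float64(-0.001)],[0.7, 0.1, 32.7, np.float64(-0.001)],
yaw 1.575 pos [0.442  0.2554 0.2507] tilt [ 0.  0. -1.]
```

```bash
python3 -m inch '[[[1.5,1.5,40,-0.005],[1.5,1.5,40,-0.005],[0,0,40,0],[0,0,40,0],[0,0,30,0],[0,0,20,0],[0,0,12,0],[0,0,6,0],[0,0,0,0]]]' -0.35 20
```

```text
time: 4.58
tool_pos: [0.4452, 0.2584, 0.0229]
tool_rot: [3.141, -0.0, 1.585]
contact_force: [0.8, -0.1, -0.2]
opening: 0.0618
```

```bash
python3 -m inch '[[[0,0,0,0],[0,0,0,0],[0,0,0,0],[0,0,0,0],[0,0,0,0]]]' 1 30; python3 -m inch '[[[0,0,-5,0],[0,0,-15,0],[0,0,-30,0],[0,0,-40,0],[0,0,-40,0],[0,0,-30,0],[0,0,0,0]]]'
```

```text
time: 5.2
tool_pos: [0.4448, 0.2584, 0.0231]
tool_rot: [-3.141, -0.0, 1.585]
contact_force: [-2.3, -0.3, 6.3]
opening: 0.0396
time: 6.08
tool_pos: [0.4462, 0.2588, 0.1853]
tool_rot: [3.136, -0.002, 1.585]
contact_force: [0.1, -0.3, -5.6]
opening: 0.04
```

```bash
cat > fit.py <<'E'
from h import *
from scipy.optimize import least_squares
L={"loader":(0,0,0),"loader_stop":(-.026,0,.012),"loader_rail":(0,.064,.012),"loader_mouth":(-.026,.108,.012),"loader_apron":(-.027,.216,.012)}
def W(q,p): a=q[2]; return np.array([q[0]+np.cos(a)*p[0]-np.sin(a)*p[1],q[1]+np.sin(a)*p[0]+np.cos(a)*p[1],p[2]])
obs=[]
import sys
for n in sys.argv[1:] or ("scene","side"):
    c=cam(n); cv2.imwrite(f"pics/{n}_f.png",c["img"])
    for l in L:
        for d in place_of(n,l)[:1]:
            if d["conf"]>.45: obs.append((n,c,l,d["at"]))
f=lambda q: np.concatenate([(np.array(w2px(c,W(q,L[l])))-at) for n,c,l,at in obs])
s=least_squares(f,[.598,-.258,.12],loss="soft_l1",f_scale=2)
print(s.x.round(4)); print([(o[0],o[2],np.round(v,1).tolist()) for o,v in zip(obs,f(s.x).reshape(-1,2))])
E
python3 fit.py; python3 -c "
import cv2
a=cv2.imread('pics/scene_f.png')[215:325,95:245]; b=cv2.imread('pics/side_f.png')[170:240,310:430]
a=cv2.resize(a,(750,550),interpolation=cv2.INTER_CUBIC); cv2.imwrite('pics/crop1.png',a)"
```

```text
[ 0.598 -0.258  0.12 ]
[('scene', 'loader', [0.9, 1.5]), ('scene', 'loader_stop', [-1.5, 0.5]), ('scene', 'loader_rail', [-0.1, 3.0]), ('scene', 'loader_mouth', [-2.9, -1.6]), ('scene', 'loader_apron', [1.8, 0.4]), ('side', 'loader_stop', [1.3, -0.5]), ('side', 'loader_rail', [0.4, -1.4]), ('side', 'loader_mouth', [0.2, 1.3]), ('side', 'loader_apron', [1.4, 0.5])]
```

View pics/crop1.png

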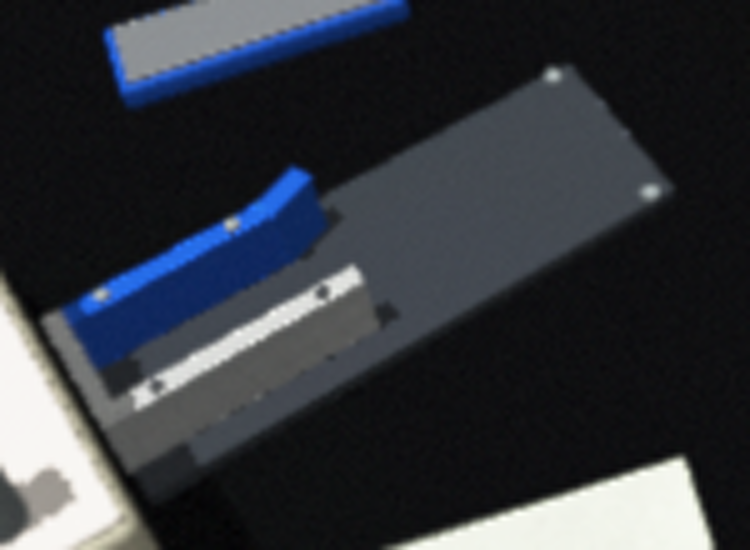

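```bash
sed -i 's/return \[round(float(u\[1\]\*c\["fy"\]+c\["cy"\]),1),round(float(u\[0\]\*c\["fx"\]+c\["cx"\]),1)\]/return [u[1]*c["fy"]+c["cy"],u[0]*c["fx"]+c["cx"]]/' h.py
sed -i 's/^f=lambda/EX\nf=lambda/' fit.py; sed -i 's/^EX$/L.update(cA=(-.083,.298,.012),cB=(.029,.298,.012),rl=(0,.128,.057))\nsc=[o for o in obs if o[0]=="scene"]\nif sc: obs+=[("scene",sc[0][1],"cA",(228,209)),("scene",sc[0][1],"cB",(252.6,229.4)),("scene",sc[0][1],"rl",(268,166))]/' fit.py; python3 fit.py
```

```text
[ 0.5966 -0.2612  0.0973]
[('scene', 'loader', [1.1, 1.2]), ('scene', 'loader_stop', [1.7, 1.7]), ('scene', 'loader_rail', [-0.6, -2.8]), ('scene', 'loader_mouth', [-2.0, -0.0]), ('scene', 'loader_apron', [0.7, 2.3]), ('side', 'loader', [0.6, 0.9]), ('side', 'loader_stop', [-1.2, 0.8]), ('side', 'loader_mouth', [-1.2, 0.9]), ('side', 'loader_apron', [0.5, 1.5]), ('scene', 'cA', [-1.1, 0.8]), ('scene', 'cB', [0.4, 0.8]), ('scene', 'rl', [-1.3, -1.1])]
```

```bash
python3 go.py 0.5526 -0.0575 0.185 1.668 9
```

```text
[-35.3, 11.5, -0.2, np.float64(-0.009)],[-35.4, 11.1, -0.2, np.float64(-0.009)],[-35.5, 10.8, -0.2, np.float64(-0.009)],[-35.6, 10.5, -0.2, np.float64(-0.009)],[-35.7, 10.1, -0.2, np.float64(-0.009)],[-35.8, 9.8, -0.2, np.float64(-0.009)],[-35.8, 9.5, -0.2, np.float64(-0.009)],[-35.9, 9.2, -0.2, np.float64(-0.009)],[-36.0, 8.8, -0.2, np.float64(-0.009)],
yaw 1.585 pos [0.445  0.2583 0.1828] tilt [ 0.  0. -1.]
```

```bash
python3 -m inch '[[[-20,6,0,-0.009],[-36,12,0,-0.009],[-45,14,0,-0.009],[-45,13,0,-0.009],[-45,13,0,-0.009],[-45,12,0,-0.009],[-40,11,0,-0.009],[-25,7,0,-0.01],[-15,4,0,-0.01],[-5,0,0,0]]]'; python3 -m inch '[[[0,0,20,0],[0,0,30,0],[0,0,30,0],[0,0,20,0],[0,0,10,0],[0,0,0,0]]]'; python3 go.py 0.5526 -0.0575 0.04 1.668 3;python3 w.py w2 .06
```

```text
time: 8.52
tool_pos: [0.5527, -0.0582, 0.1826]
tool_rot: [-3.141, -0.0, 1.667]
contact_force: [-0.6, -0.4, -5.0]
opening: 0.0397
time: 9.28
tool_pos: [0.5524, -0.0572, 0.0725]
tool_rot: [-3.141, -0.0, 1.668]
contact_force: [-0.5, 0.3, -4.2]
opening: 0.0399
[-0.1, 0.1, 10.8, np.float64(0.0)],[-0.1, 0.1, 10.8, np.float64(0.0)],[-0.1, 0.1, 10.8, np.float64(0.0)],
yaw 1.668 pos [ 0.5524 -0.0572  0.0725] tilt [-0.001  0.    -1.   ]
[ 0.5529 -0.0575  0.0732] [3.141 0.    1.668] 0.03941252611977487
rack_blue [([275, 275], 0.96, [0.5521, -0.0645, 0.065])]
blue_nose []
blue_tail [([145, 275], 0.55, [0.5464, -0.0028, 0.065])]
blue_grip [([25, 274], 0.95, [0.5425, 0.0359, 0.11])]
rack_red []
tray []
loader []
loader_stop []
loader_rail []
loader_mouth []
loader_apron [([146, 276], 0.28, [0.547, -0.0077, 0.012])]
```

View pics/w2.png

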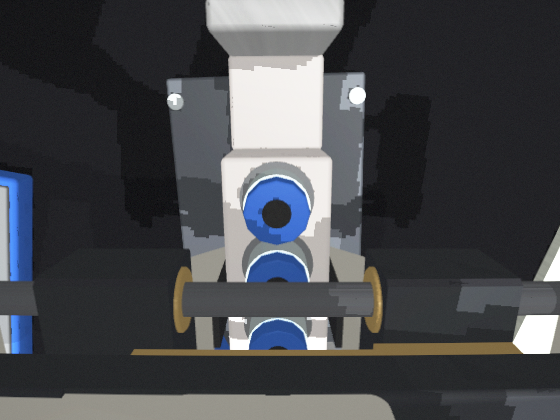

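Held rack over the apron: deck's end corners show at (82,168) and (73,364), rack and plate along columns 274–276, well over the deck.

```bash
python3 - <<'E'
from h import *
c=cam("wrist")
for at in [(82,167.5),(73,364.5),(248,182.5),(215,360)]:
    print(at,px2w(c,at,.012).round(4))
for at,z in [((155,222),.1),((155,330),.1),((240,222),.1),((240,330),.1)]: print(at,px2w(c,at,z).round(4))
q=[.5966,-.2612,.0973]
for p in [(-.083,.298),(.029,.298)]:
    a=q[2];print(q[0]+np.cos(a)*p[0]-np.sin(a)*p[1],q[1]+np.sin(a)*p[0]+np.cos(a)*p[1])
E
```

```text
(82, 167.5) [0.4836 0.021  0.012 ]
(73, 364.5) [0.5923 0.0363 0.012 ]
(248, 182.5) [ 0.4952 -0.0766  0.012 ]
(215, 360) [ 0.6021 -0.0448  0.012 ]
(155, 222) [ 0.5285 -0.0059  0.1   ]
(155, 330) [ 0.5659 -0.0022  0.1   ]
(240, 222) [ 0.5303 -0.0371  0.1   ]
(240, 330) [ 0.5701 -0.0332  0.1   ]
0.4850429123217512 0.027327323123387204
0.5965131622211499 0.038207736137862935
```

```bash
python3 -m inch '[[[0,-2,10,-0.01],[0,-2,15,-0.01],[0,0,10,0],[0,0,4,0],[0,0,2,0],[0,0,0,0]]]'; python3 -m inch '[[[0,0,1,0],[0,0,1,0],[0,0,0,0]]]'
```

```text
time: 10.68
tool_pos: [0.5488, -0.0583, 0.0318]
tool_rot: [3.141, 0.0, 1.688]
contact_force: [0.1, 0.1, -5.1]
opening: 0.0399
time: 11.05
tool_pos: [0.5489, -0.0583, 0.0302]
tool_rot: [3.141, 0.0, 1.688]
contact_force: [-1.4, -0.0, -0.6]
opening: 0.0396
```

```bash
python3 -m inch '[[[0,0,0.4,0],[0,0,0,0],[0,0,0,0]]]'; python3 -m inch '[[[0,0,0,0],[0,0,0,0],[0,0,0,0],[0,0,0,0]]]' -0.35; python3 -m inch '[[[0,0,-20,0],[0,0,-40,0],[0,0,-50,0],[0,0,-50,0],[0,0,-40,0],[0,0,-20,0],[0,0,0,0]]]'
```

```text
time: 11.42
tool_pos: [0.5489, -0.0583, 0.0302]
tool_rot: [3.141, 0.0, 1.688]
contact_force: [-1.7, 0.5, 5.4]
opening: 0.0398
time: 11.92
tool_pos: [0.5487, -0.0583, 0.0292]
tool_rot: [3.142, -0.0, 1.688]
contact_force: [-0.1, -0.3, -0.2]
opening: 0.0617
time: 12.8
tool_pos: [0.5493, -0.0584, 0.2508]
tool_rot: [3.138, 0.001, 1.688]
contact_force: [0.4, 0.4, -1.5]
opening: 0.0617
```

```bash
python3 go.py 0.53 -0.12 0.26 0.12 9
```

```text
[-6.5, -2.9, -1.0, np.float64(0.174)],[-7.0, -1.8, -1.0, np.float64(0.174)],[-7.2, -0.5, -1.0, np.float64(0.174)],[-7.1, 0.7, -1.0, np.float64(0.174)],[-6.9, 2.0, -1.0, np.float64(0.174)],[-6.5, 3.1, -1.0, np.float64(0.174)],[-5.8, 4.2, -1.0, np.float64(0.174)],[-5.0, 5.1, -1.0, np.float64(0.174)],[-4.0, 5.9, -1.0, np.float64(0.174)],
yaw 1.688 pos [ 0.5493 -0.0584  0.2508] tilt [ 0.003 -0.001 -1.   ]
```

```bash
python3 -m inch '[[[-6.5,-3,-1,0.174],[-7,-2,-1,0.174],[-7,-0.5,-1,0.174],[-7,1,-1,0.174],[-7,2,-1,0.174],[-6.5,3,-1,0.174],[-6,4,-1,0.174],[-5,5,-1,0.174],[-4,6,-1,0.174],[0,0,0,0]]]' 0.35; python3 w.py w3 .007
```

```text
time: 14.05
tool_pos: [0.5284, -0.1198, 0.2568]
tool_rot: [-3.14, 0.002, 0.123]
contact_force: [0.0, 0.8, -0.0]
opening: 0.0296
[ 0.5286 -0.1195  0.257 ] [-3.14e+00  2.00e-03  1.25e-01] 0.029893712453524388
rack_blue [([150, 228], 0.91, [0.5525, -0.0637, 0.012])]
blue_nose []
blue_tail [([152, 171], 0.89, [0.5428, -0.0029, 0.012])]
blue_grip [([160, 113], 0.81, [0.5348, 0.0401, 0.057])]
rack_red []
tray []
loader [([122, 416], 0.89, [0.6059, -0.2626, 0.0])]
loader_stop [([152, 414], 0.67, [0.5747, -0.2629, 0.012])]
loader_rail [([126, 358], 0.86, [0.5943, -0.1975, 0.012]), ([148, 417], 0.67, [0.5797, -0.2644, 0.012]), ([124, 416], 0.22, [0.604, -0.2589, 0.012])]
loader_mouth [([150, 313], 0.71, [0.5636, -0.1544, 0.012])]
loader_apron []
```

View pics/w3.png

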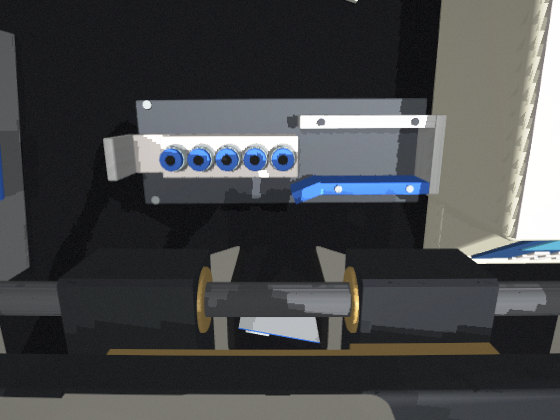

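Loader and rack seen from above: the rack's white block spans columns 163–299 and rows 136–177, with its plate at column 112. The rail top's inner edge is near row 128, columns 300–416. The stop's inner edge is near column 416, and the guide is blue at row 182.

```bash
python3 - <<'E'
from h import *
c=cam("wrist"); im=c["img"]; g=im.astype(int).sum(2)/3
for col in (190,215,240,265,290): print(col,[int(v) for v in g[130:140,col]],[int(v) for v in g[172:184,col]])
for col in (305,335,365,395): print(col,[int(v) for v in g[112:132,col]])
for r in (140,150,165): print(r,[int(v) for v in g[r,408:424]],[int(v) for v in g[r,294:304]])
for r in (145,165): print(r,'plate',[int(v) for v in g[r,100:125]])
cv2.imwrite("pics/w3c.png",cv2.resize(im[90:220,90:460],None,fx=2.15,fy=2.15,interpolation=cv2.INTER_CUBIC))
def P(r,cc,z): print((r,cc),px2w(c,(r,cc),z).round(4))
for a in [(127.5,302),(127.5,412)]: P(*a,.057)
for a in [(136,165),(135.5,298),(177,165),(177.5,298)]: P(*a,.057)
for a in [(140,417),(180,417)]: P(*a,.057)
for a in [(140,108),(178,112)]: P(*a,.072)
E
```

```text
190 [108, 107, 108, 107, 108, 117, 121, 188, 242, 251] [173, 174, 174, 174, 174, 164, 118, 64, 57, 60, 60, 58]
215 [108, 109, 109, 107, 111, 119, 122, 199, 245, 252] [173, 174, 174, 174, 174, 163, 112, 64, 59, 57, 59, 60]
240 [110, 109, 108, 109, 108, 116, 123, 211, 248, 253] [174, 174, 175, 175, 174, 165, 112, 64, 59, 58, 58, 56]
265 [113, 111, 110, 109, 116, 121, 124, 212, 250, 253] [253, 253, 253, 252, 252, 248, 177, 58, 58, 57, 59, 58]
290 [112, 111, 114, 112, 117, 122, 127, 219, 251, 253] [174, 174, 173, 174, 173, 160, 125, 106, 106, 105, 78, 59]
305 [117, 115, 113, 112, 174, 243, 251, 248, 248, 248, 250, 250, 250, 250, 250, 250, 246, 196, 94, 95]
335 [116, 117, 116, 111, 182, 244, 248, 246, 246, 247, 248, 248, 249, 249, 249, 249, 238, 173, 98, 98]
365 [117, 116, 118, 111, 168, 245, 247, 244, 244, 246, 247, 247, 248, 248, 248, 247, 233, 135, 100, 100]
395 [118, 118, 116, 122, 171, 247, 246, 244, 244, 244, 244, 246, 247, 247, 247, 246, 229, 107, 100, 100]
140 [58, 57, 58, 57, 59, 56, 57, 57, 74, 91, 95, 94, 93, 92, 94, 91] [253, 253, 253, 246, 106, 104, 112, 112, 110, 112]
150 [56, 56, 57, 56, 58, 56, 58, 69, 92, 95, 93, 94, 93, 92, 92, 95] [241, 253, 252, 243, 96, 94, 97, 111, 110, 111]
165 [58, 59, 56, 57, 58, 56, 75, 89, 93, 95, 93, 90, 92, 93, 94, 96] [145, 176, 170, 146, 92, 94, 103, 109, 109, 110]
145 plate [19, 15, 11, 10, 87, 129, 140, 144, 146, 148, 150, 153, 144, 130, 106, 90, 92, 90, 94, 90, 93, 91, 93, 92, 90]
165 plate [14, 14, 16, 8, 14, 10, 59, 133, 141, 144, 146, 148, 151, 150, 147, 127, 107, 86, 88, 86, 87, 87, 89, 88, 88]
(127.5, 302) [ 0.5875 -0.1364  0.057 ]
(127.5, 412) [ 0.6005 -0.2397  0.057 ]
(136, 165) [ 0.5641 -0.0084  0.057 ]
(135.5, 298) [ 0.5797 -0.1337  0.057 ]
(177, 165) [ 0.5247 -0.0103  0.057 ]
(177.5, 298) [ 0.5399 -0.1391  0.057 ]
(140, 417) [ 0.5896 -0.2469  0.057 ]
(180, 417) [ 0.5518 -0.2552  0.057 ]
(140, 108) [0.5558 0.0392 0.072 ]
(178, 112) [0.5208 0.0351 0.072 ]
```

View pics/w3c.png

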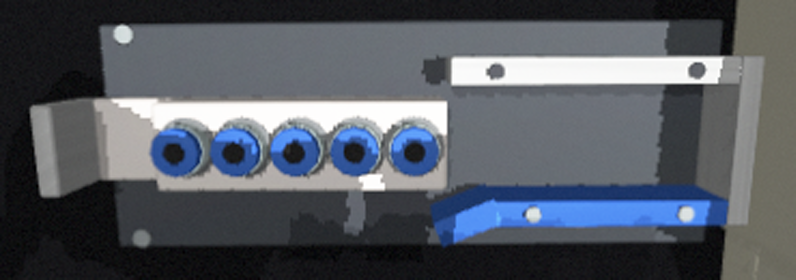

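```bash
python3 - <<'E'
from h import *
c=cam("wrist"); print(c["eye"].round(3))
def line(pts,z):
    w=np.array([px2w(c,p,z)[:2] for p in pts]); d=w[-1]-w[0]; print(w.round(4).tolist(),"yaw",round(float(np.arctan2(d[0],-d[1])),4)); return w
line([(129.3,305),(129.0,335),(128.5,365),(128.3,395)],.057)
line([(137,190),(136.8,240),(136.7,290)],.057)
line([(178.1,190),(178.1,240),(178.2,290)],.057)
line([(137,297.9),(165,297.7)],.057)      # nose top
line([(130,435.5),(190,432)],.057)   # stop top inner
line([(150,415.5),(165,414.2)],.012)   # stop foot
line([(137.3,104),(178,108)],.072)   # plate outer top
E
```

```text
[ 0.598 -0.112  0.416]
[[0.5863, -0.1395], [0.59, -0.1676], [0.594, -0.1957], [0.5978, -0.2239]] yaw 0.1352
[[0.566, -0.0322], [0.5719, -0.0793], [0.5777, -0.1264]] yaw 0.1236
[[0.5266, -0.0347], [0.5325, -0.0832], [0.5383, -0.1315]] yaw 0.1202
[[0.5784, -0.1338], [0.552, -0.1372]] yaw -1.4426
[[0.6011, -0.2625], [0.5438, -0.2722]] yaw -1.4031
[[0.578, -0.2646], [0.5619, -0.2666]] yaw -1.4446
[[0.5578, 0.0429], [0.5204, 0.0389]] yaw -1.4642
```

```bash
python3 go.py 0.538 0.037 0.2 0.122 5
```

```text
[5.6, -30.9, 11.7, np.float64(0.0)],[5.6, -30.9, 11.7, np.float64(0.0)],[5.6, -30.9, 11.7, np.float64(0.0)],[5.6, -30.9, 11.7, np.float64(0.0)],[5.6, -30.9, 11.7, np.float64(0.0)],
yaw 0.122 pos [ 0.529  -0.1196  0.2583] tilt [ 0.  0. -1.]
```

```bash
python3 -m inch '[[[5.5,-26,11.7,0],[5.5,-36,11.7,0],[5.5,-36,11.7,0],[5.5,-36,11.7,0],[6,-20.5,11.7,0],[0,0,30,0],[0,0,40,0],[0,0,20,0],[0,0,0,0]]]'; python3 go.py 0.538 0.037 0.034 0.122 4; python3 w.py w4 .012
```

```text
time: 15.88
tool_pos: [0.5371, 0.0372, 0.1085]
tool_rot: [-3.141, 0.003, 0.122]
contact_force: [-0.1, 0.2, 0.9]
opening: 0.0304
[0.2, 0.1, 18.6, np.float64(-0.0)],[0.2, 0.1, 18.6, np.float64(-0.0)],[0.2, 0.1, 18.6, np.float64(-0.0)],[0.2, 0.1, 18.6, np.float64(-0.0)],
yaw 0.122 pos [0.5371 0.0372 0.1085] tilt [-0.003  0.    -1.   ]
[0.538  0.0371 0.1098] [-3.141e+00  1.000e-03  1.220e-01] 0.030113538576827775
rack_blue [([214, 428], 0.6, [0.5513, -0.067, 0.017])]
blue_nose []
blue_tail [([214, 336], 0.85, [0.5429, -0.0037, 0.017])]
blue_grip [([236, 275], 0.56, [0.5371, 0.0379, 0.062])]
rack_red [([212, 429], 0.29, [0.5501, -0.0729, 0.005])]
tray []
loader []
loader_stop []
loader_rail []
loader_mouth []
loader_apron []
```

View pics/w4.png

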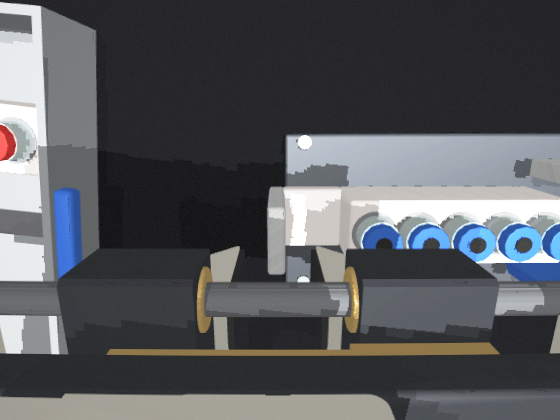

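The plate (rows 188–272, column 275) is centred between the fingers, and the network puts the grip at (0.537, 0.038), which agrees. I descend and grip.

```bash
python3 -m inch '[[[0,0,20,0],[0,0,25,0],[0,0,18,0],[0,0,8,0],[0,0,3,0],[0,0,0,0]]]'; python3 -m inch '[[[0,0,0,0],[0,0,0,0],[0,0,0,0],[0,0,0,0]]]' 1 15
```

```text
time: 17.23
tool_pos: [0.5384, 0.0371, 0.0362]
tool_rot: [3.142, -0.001, 0.122]
contact_force: [-0.1, 0.5, 0.6]
opening: 0.0298
time: 17.73
tool_pos: [0.5383, 0.0372, 0.0362]
tool_rot: [-3.142, -0.001, 0.122]
contact_force: [-0.4, 0.9, 3.3]
opening: 0.0099
```

```bash
python3 -m inch '[[[1,0,0,-0.006],[1.5,0,0,-0.006],[0,5,0,0],[0,12,0,0],[0,18,0,0],[0,20,0,0],[0,20,0,0],[0,15,0,0],[0,10,0,0],[0,0,0,0]]]' 1 20; python3 -m inch '[[[0,10,0,0],[0,8,0,0],[0,4,0,0],[0,0,0,0]]]'
```

```text
time: 18.98
tool_pos: [0.5544, -0.0634, 0.0362]
tool_rot: [3.14, -0.001, 0.133]
contact_force: [0.0, -3.0, 5.0]
opening: 0.0099
time: 19.48
tool_pos: [0.5571, -0.0838, 0.0362]
tool_rot: [3.141, -0.001, 0.134]
contact_force: [-0.1, -0.6, 6.2]
opening: 0.0098
```

```bash
python3 -m inch '[[[0,3,0,0],[0,2,0,0],[0,1,0,0],[0,0,0,0]]]'; python3 -m inch '[[[0,1,0,0],[0,1,0,0],[0,1,0,0],[0,0,0,0]]]';  python3 w.py w5 .007
```

```text
time: 19.98
tool_pos: [0.5578, -0.0891, 0.0362]
tool_rot: [-3.141, -0.001, 0.134]
contact_force: [-0.7, 3.4, 6.2]
opening: 0.0098
time: 20.48
tool_pos: [0.5578, -0.0895, 0.0362]
tool_rot: [-3.138, -0.0, 0.134]
contact_force: [-0.1, 14.1, 8.5]
opening: 0.01
[ 0.5578 -0.0895  0.0362] [-3.138 -0.     0.134] 0.010152074253594328
rack_blue [([251, 481], 0.63, [0.572, -0.1958, 0.012])]
blue_nose []
blue_tail [([254, 360], 0.63, [0.5621, -0.133, 0.012])]
blue_grip [([295, 275], 0.93, [0.5559, -0.0893, 0.057])]
rack_red []
tray []
loader []
loader_stop []
loader_rail [([214, 494], 0.74, [0.5925, -0.197, 0.012])]
loader_mouth []
loader_apron [([258, 201], 0.69, [0.5486, -0.0509, 0.012])]
```

View pics/w5.png

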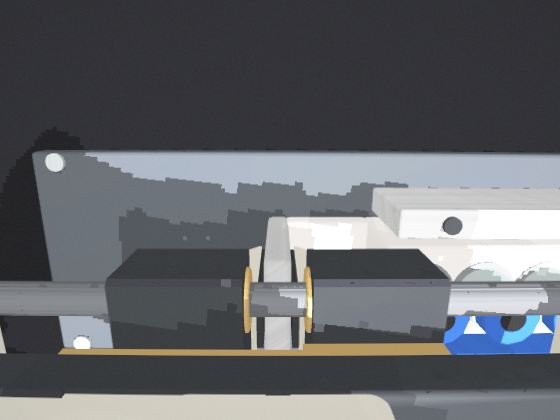

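Contact at the stop after 128 mm of slide (14 N), about where it was expected. Now I ease off a little and press sideways to the rail.

```bash
python3 -m inch '[[[0,-1.5,0,0],[1,0,0,0],[1,0,0,0],[0,0,0,0]]]'; python3 -m inch '[[[1,0,0,0],[0.5,0,0,0],[0,0,0,0]]]';python3 -m inch '[[[1,0,0,0],[0.5,0,0,0],[0,0,0,0]]]'
```

```text
time: 21.58
tool_pos: [0.5587, -0.0894, 0.0362]
tool_rot: [-3.14, 0.002, 0.134]
contact_force: [-4.5, 6.3, 10.9]
opening: 0.01
time: 21.95
tool_pos: [0.5595, -0.0893, 0.0362]
tool_rot: [-3.139, 0.003, 0.134]
contact_force: [-6.5, 6.1, 12.4]
opening: 0.0102
time: 22.32
tool_pos: [0.5607, -0.089, 0.0362]
tool_rot: [-3.139, 0.004, 0.133]
contact_force: [-7.7, 5.4, 12.9]
opening: 0.0096
```

```bash
python3 -m inch '[[[1,0,0,0],[1,0,0,0],[0,0,0,0]]]'; python3 -c "
from h import *
s=observe();print(np.round(s['contact_force'],1),np.round(s['torque'],2))"; python3 -m inch '[[[1,0,0,0],[1,0,0,0],[0,0,0,0]]]'; python3 -c "
from h import *
s=observe();print(np.round(s['contact_force'],1),np.round(s['torque'],2))"
```

```text
time: 22.7
tool_pos: [0.5618, -0.0888, 0.0362]
tool_rot: [-3.139, 0.006, 0.134]
contact_force: [-12.4, 5.7, 15.5]
opening: 0.01
[-12.4   5.7  15.5] [ 0.63  1.89 -0.39]
time: 23.08
tool_pos: [0.5622, -0.0886, 0.0361]
tool_rot: [-3.138, 0.009, 0.134]
contact_force: [-15.8, 3.8, 18.6]
opening: 0.0102
[-15.8   3.8  18.6] [ 0.34  2.71 -0.29]
```

```bash
python3 -m inch '[[[-1,0,0,-0.01],[-1,0,0,-0.01],[0,0,0,0]]]'; python3 -c "
from h import *
s=observe();print(np.round(s['contact_force'],1),np.round(s['torque'],2))"; python3 -m inch '[[[0,0,0,-0.01],[0,0,0,-0.01],[0,0,0,0]]]'; python3 -c "
from h import *
s=observe();print(np.round(s['contact_force'],1),np.round(s['torque'],2))"
```

```text
time: 23.45
tool_pos: [0.5621, -0.0887, 0.0361]
tool_rot: [-3.138, 0.005, 0.153]
contact_force: [-8.5, 5.1, 13.1]
opening: 0.0102
[-8.5  5.1 13.1] [ 0.73  1.71 -0.43]
time: 23.82
tool_pos: [0.5622, -0.0887, 0.036]
tool_rot: [-3.138, 0.005, 0.173]
contact_force: [-8.4, 6.0, 13.0]
opening: 0.0106
[-8.4  6.  13. ] [ 0.72  1.7  -0.42]
```

```bash
python3 -m inch '[[[-2,0,0,0.02],[0,0,0,0.02],[0,0,0,0]]]'; python3 -m inch '[[[0,0,0,0],[0,0,0,0],[0,0,0,0]]]' 0.35; python3 -m inch '[[[0,0,-20,0],[-6,12,-40,0],[-8,12,-50,0],[-8,12,-50,0],[-8,0,-40,0],[0,0,-20,0],[0,0,0,0]]]'; python3 - <<'E'
from h import *
c=cam("wrist"); im=c["img"]; cv2.imwrite("pics/w6.png",im); cv2.imwrite("pics/w6c.png",cv2.resize(im[60:250,180:500],None,fx=2.4,fy=2.4,interpolation=cv2.INTER_CUBIC))
for l,z in {"blue_tail":.012,"blue_nose":.012,"rack_blue":.012,"loader":0,"loader_stop":.012,"loader_rail":.012}.items(): print(l,[(np.round(d["at"]).tolist(),round(d["conf"],2),px2w(c,d["at"],z).round(4).tolist()) for d in place_of("wrist",l)[:1]])
E
```

```text
time: 24.2
tool_pos: [0.5618, -0.0888, 0.0361]
tool_rot: [-3.139, 0.002, 0.133]
contact_force: [-3.3, 6.5, 9.5]
opening: 0.0101
time: 24.58
tool_pos: [0.5627, -0.0906, 0.0355]
tool_rot: [-3.142, 0.0, 0.134]
contact_force: [-0.7, -0.1, 1.0]
opening: 0.0294
time: 25.45
tool_pos: [0.5384, -0.1305, 0.2572]
tool_rot: [3.14, -0.003, 0.134]
contact_force: [0.1, 0.1, -0.6]
opening: 0.0299
blue_tail [([156.0, 281.0], 0.77, [0.5638, -0.1325, 0.012])]
blue_nose []
rack_blue [([155.0, 340.0], 0.93, [0.5737, -0.1954, 0.012])]
loader [([131.0, 404.0], 0.58, [0.6075, -0.2618, 0.0])]
loader_stop [([152.0, 280.0], 0.68, [0.568, -0.1309, 0.012])]
loader_rail [([136.0, 347.0], 0.75, [0.5947, -0.1991, 0.012])]
```

View pics/w6c.png

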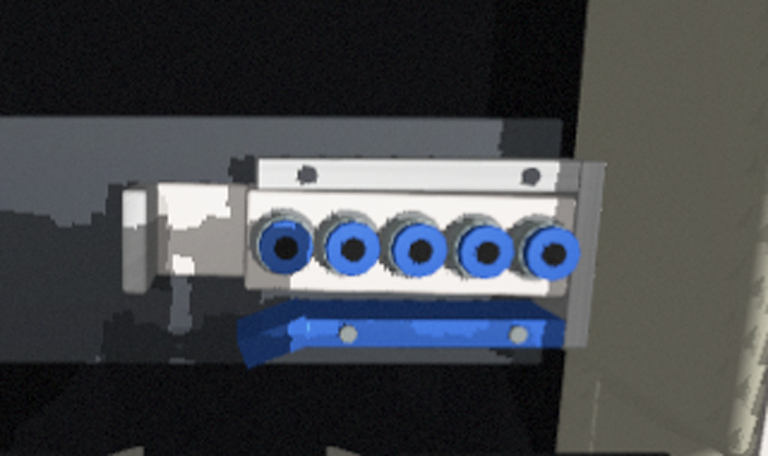

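The crop shows the nose on the stop and the tail flush with the rail, but the nose end stands a few mm off it: about 12 crop pixels at the nose against 3 at the tail. I measure this.

```bash
cat > meas.py <<'E'
from h import *
import sys
z=.057
c=cam("wrist"); g=c["img"].astype(float).mean(2)
d=c["img"].astype(float); 
r0,r1,c0,c1=map(int,sys.argv[1:5])
print(np.round(observe()["tool_rot"],3))
for col in range(c0,c1,12): print(col,[int(v) for v in g[r0:r1,col:col+2].mean(1)])
E
python3 meas.py 122 150 285 420
```

```text
[-3.141e+00  1.000e-03  1.340e-01]
285 [86, 65, 50, 51, 48, 50, 51, 50, 49, 51, 50, 51, 72, 97, 103, 134, 197, 227, 232, 232, 232, 233, 233, 234, 234, 234, 235, 236]
297 [92, 86, 159, 223, 231, 227, 227, 229, 232, 232, 231, 232, 232, 231, 211, 158, 193, 237, 244, 244, 244, 244, 233, 192, 160, 126, 100, 131]
309 [94, 87, 152, 220, 220, 155, 88, 90, 87, 87, 86, 90, 146, 213, 219, 158, 181, 234, 242, 244, 244, 244, 244, 244, 244, 244, 231, 197]
321 [94, 89, 146, 220, 233, 225, 224, 226, 229, 229, 229, 231, 230, 230, 221, 163, 166, 224, 241, 245, 244, 244, 244, 236, 192, 150, 127, 91]
333 [95, 89, 141, 218, 232, 225, 223, 224, 227, 229, 229, 230, 230, 230, 223, 171, 137, 206, 238, 244, 244, 244, 244, 244, 234, 204, 175, 161]
345 [93, 82, 132, 210, 232, 225, 222, 224, 226, 227, 229, 229, 229, 229, 221, 165, 101, 181, 235, 243, 244, 244, 244, 244, 243, 231, 184, 135]
357 [97, 90, 112, 191, 231, 223, 222, 222, 224, 227, 228, 229, 229, 228, 221, 170, 96, 171, 229, 240, 243, 244, 243, 243, 234, 194, 160, 153]
369 [100, 94, 108, 184, 229, 224, 223, 223, 223, 225, 227, 229, 228, 227, 221, 177, 95, 149, 213, 237, 244, 243, 243, 243, 243, 243, 243, 241]
381 [101, 95, 101, 175, 229, 224, 223, 223, 223, 223, 226, 227, 227, 227, 223, 183, 97, 116, 181, 234, 243, 243, 243, 243, 233, 186, 158, 146]
393 [49, 59, 96, 160, 228, 224, 223, 223, 223, 223, 226, 228, 227, 227, 223, 192, 97, 101, 161, 230, 241, 243, 243, 243, 243, 243, 243, 243]
405 [47, 54, 84, 148, 226, 217, 135, 86, 86, 86, 86, 89, 126, 195, 223, 199, 97, 97, 145, 218, 236, 243, 243, 243, 243, 226, 149, 151]
417 [11, 24, 70, 95, 124, 124, 123, 124, 123, 121, 122, 125, 126, 123, 122, 112, 79, 80, 98, 127, 140, 144, 144, 143, 144, 145, 142, 144]
```

```bash
python3 go.py 0.5605 -0.0888 0.0362 0.134 6
```

```text
[4.7, -6.3, 36.5, np.float64(-0.0)],[4.7, -6.3, 36.5, np.float64(-0.0)],[4.7, -6.3, 36.5, np.float64(-0.0)],[4.7, -6.3, 36.5, np.float64(-0.0)],[4.7, -6.3, 36.5, np.float64(-0.0)],[4.7, -6.3, 36.5, np.float64(-0.0)],
yaw 0.134 pos [ 0.5377 -0.1299  0.255 ] tilt [-0.001  0.001 -1.   ]
```

```bash
python3 -m inch '[[[9,-13,20,0],[9,-13,35,0],[10,-12,45,0],[0,0,45,0],[0,0,40,0],[0,0,22,0],[0,0,10,0],[0,0,2,0],[0,0,0,0]]]'; python3 -m inch '[[[0,0,0,0],[0,0,0,0],[0,0,0,0],[0,-2,0,0],[0,-4,0,0],[-1.5,0,0,0],[0,0,0,0]]]' 1 12; python3 -m inch '[[[0,0,0,0],[0,0,0,0],[0,0,0,-0.004],[0,0,0,0]]]' 1 60; python3 -c "
from h import *
s=observe();print(np.round(s['contact_force'],1),np.round(s['torque'],2))"
```

```text
time: 26.98
tool_pos: [0.5611, -0.0888, 0.0377]
tool_rot: [3.141, -0.001, 0.134]
contact_force: [0.4, 0.3, -0.4]
opening: 0.0297
time: 27.85
tool_pos: [0.5589, -0.0827, 0.0373]
tool_rot: [3.141, -0.002, 0.134]
contact_force: [0.4, -0.7, 5.9]
opening: 0.0096
time: 28.35
tool_pos: [0.5589, -0.0827, 0.0373]
tool_rot: [3.142, -0.002, 0.138]
contact_force: [0.1, -0.5, 5.5]
opening: 0.0097
[ 0.1 -0.5  5.5] [-0.23  0.12 -0.18]
```

```bash
cat > f.py <<'E'
from h import *
s=observe();print(np.round(s['contact_force'],1),np.round(s['torque'],2),np.round(s['tool_pos'],4),np.round(s['tool_rot'],3))
E
python3 -m inch '[[[0.5,0,0,0],[0.5,0,0,0],[0,0,0,0]]]'|tail -2; python3 f.py; python3 -m inch '[[[0.5,0,0,0],[0,0,0,0]]]'|tail -1; python3 f.py;python3 -m inch '[[[0.5,0,0,0],[0,0,0,0]]]'|tail -1; python3 f.py
```

```text
contact_force: [-1.8, -2.4, 9.1]
opening: 0.0098
[-1.8 -2.4  9.1] [-0.35  0.59 -0.28] [ 0.559  -0.0827  0.0374] [-3.141  0.     0.138]
opening: 0.0098
[-3.7 -1.8 10.2] [-0.45  0.85 -0.29] [ 0.5591 -0.0826  0.0374] [-3.141e+00  1.000e-03  1.380e-01]
opening: 0.0095
[-5.9 -2.8 11.7] [-0.46  1.02 -0.31] [ 0.5592 -0.0826  0.0373] [-3.141e+00  2.000e-03  1.380e-01]
```

```bash
python3 -m inch '[[[-1.5,0,0,-0.01],[0,0,0,0]]]'|tail -1; python3 f.py; python3 -m inch '[[[-0.3,0,0,-0.01],[0,0,0,0]]]'|tail -1; python3 f.py;python3 -m inch '[[[-0.3,0,0,-0.01],[0,0,0,0]]]'|tail -1; python3 f.py
```

```text
opening: 0.0096
[-1.8 -1.8  7.2] [-0.32  0.32 -0.57] [ 0.5588 -0.0827  0.0373] [-3.141e+00 -1.000e-03  1.470e-01]
opening: 0.0098
[-1.  -1.6  7. ] [-0.26  0.25 -0.71] [ 0.5588 -0.0827  0.0373] [-3.141e+00 -1.000e-03  1.560e-01]
opening: 0.0101
[-1.3 -1.4  5.6] [-0.27  0.36 -0.87] [ 0.5584 -0.0827  0.0373] [-3.141e+00 -1.000e-03  1.660e-01]
```

```bash
python3 -m inch '[[[0,3,0,0.008],[0,2,0,0],[0,1,0,0],[0,0,0,0]]]'|tail -1; python3 f.py; python3 -m inch '[[[0,1,0,0],[0,1,0,0],[0,0,0,0]]]'|tail -1; python3 f.py;python3 -m inch '[[[0.6,0,0,0],[0.4,0,0,0],[0,0,0,0]]]'|tail -1; python3 f.py
```

```text
opening: 0.0096
[-6.1  6.8 11.8] [ 0.63  0.75 -0.63] [ 0.5582 -0.087   0.0374] [-3.138e+00  1.000e-03  1.590e-01]
opening: 0.0095
[-5.1  6.8 12.2] [ 0.67  0.82 -0.68] [ 0.5584 -0.0888  0.0373] [-3.138e+00  1.000e-03  1.590e-01]
opening: 0.0098
[-7.8  4.9 12.8] [ 0.42  1.25 -0.72] [ 0.5586 -0.0888  0.0373] [-3.138e+00  3.000e-03  1.590e-01]
```

```bash
python3 -m inch '[[[0,1,0,0],[0,1,0,0],[0,0,0,0]]]'|tail -1; python3 f.py; python3 -m inch '[[[0,1,0,0],[0,1,0,0],[0,0,0,0]]]'|tail -1; python3 f.py
```

```text
opening: 0.01
[-6.7 11.7 14.5] [ 1.35  1.05 -0.69] [ 0.559  -0.0893  0.0373] [-3.136e+00  3.000e-03  1.590e-01]
opening: 0.0094
[-7.8 20.5 16.4] [ 2.49  1.01 -0.7 ] [ 0.5589 -0.0893  0.0373] [-3.133e+00  3.000e-03  1.590e-01]
```

```bash
python3 -m inch '[[[0,-1.5,0,0],[0,-1,0,0],[0,0,0,0]]]'|tail -1; python3 f.py; python3 -m inch '[[[0,0,0,0],[0,0,0,0],[0,0,0,0]]]' 0.35; python3 -m inch '[[[0,0,-20,0.025],[-6,12,-40,0],[-8,12,-50,0],[-8,12,-50,0],[-8,0,-40,0],[0,0,-20,0],[0,0,0,0]]]'; python3 meas.py 122 150 285 420; python3 - <<'E'
from h import *
c=cam("wrist"); im=c["img"]; cv2.imwrite("pics/w7c.png",cv2.resize(im[110:200,210:450],None,fx=3.3,fy=3.3,interpolation=cv2.INTER_CUBIC))
E
```

```text
opening: 0.0098
[-6.9  9.2 14.3] [ 1.04  1.04 -0.76] [ 0.559  -0.0893  0.0373] [-3.137e+00  3.000e-03  1.590e-01]
time: 32.72
tool_pos: [0.5605, -0.0921, 0.0364]
tool_rot: [-3.141, 0.0, 0.16]
contact_force: [0.7, 0.4, -0.4]
opening: 0.029
time: 33.6
tool_pos: [0.5364, -0.1323, 0.2581]
tool_rot: [3.14, -0.003, 0.135]
contact_force: [-0.5, 0.4, 0.2]
opening: 0.0296
[ 3.142 -0.     0.135]
285 [86, 90, 133, 152, 150, 150, 153, 158, 159, 159, 159, 159, 161, 161, 135, 166, 223, 241, 245, 244, 244, 244, 244, 244, 244, 243, 238, 181]
297 [86, 118, 206, 234, 228, 226, 228, 231, 232, 232, 231, 231, 232, 222, 159, 163, 225, 240, 244, 244, 244, 244, 212, 157, 155, 135, 133, 119]
309 [92, 117, 200, 233, 222, 188, 147, 123, 106, 105, 136, 185, 221, 223, 163, 164, 224, 241, 244, 244, 244, 244, 244, 244, 244, 244, 244, 243]
321 [94, 109, 193, 232, 226, 224, 226, 228, 230, 230, 230, 231, 230, 224, 167, 163, 224, 240, 244, 244, 243, 233, 188, 156, 157, 125, 126, 124]
333 [93, 104, 185, 231, 225, 223, 225, 227, 229, 229, 229, 230, 230, 225, 173, 162, 224, 240, 244, 244, 244, 244, 244, 244, 244, 241, 23
[... 300 characters left out ...]
88, 150, 224, 226, 223, 222, 223, 225, 226, 228, 229, 228, 226, 190, 156, 223, 239, 243, 244, 243, 243, 243, 224, 161, 129, 85, 88]
381 [99, 91, 140, 221, 226, 223, 223, 222, 224, 226, 228, 228, 227, 226, 198, 155, 222, 239, 243, 243, 243, 243, 240, 215, 160, 156, 160, 144]
393 [49, 64, 129, 217, 226, 224, 224, 224, 222, 225, 228, 228, 227, 226, 206, 156, 221, 238, 243, 243, 243, 243, 243, 243, 238, 216, 169, 86]
405 [48, 61, 117, 214, 226, 225, 225, 225, 222, 224, 228, 229, 227, 227, 211, 158, 220, 238, 243, 243, 242, 237, 201, 161, 152, 137, 135, 139]
417 [49, 59, 86, 121, 124, 123, 123, 125, 121, 123, 126, 125, 124, 124, 118, 95, 108, 121, 119, 119, 115, 110, 117, 124, 105, 107, 106, 102]
```

View pics/w7c.png

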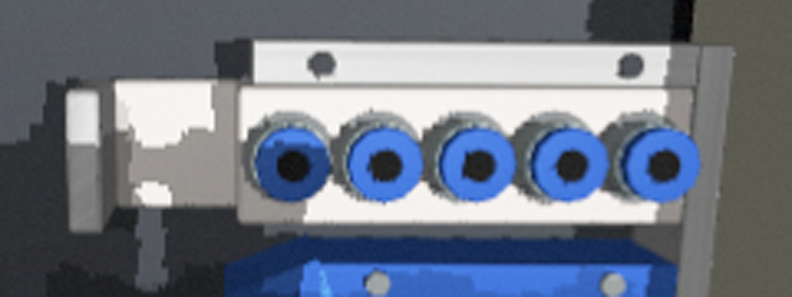

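The side now lies flush along the whole rail (no dark gap, constant edge row 137). I check the nose seam at the stop numerically.

```bash
python3 - <<'E'
from h import *
c=cam("wrist"); g=c["img"].astype(int).mean(2)
for r in (139,142,146,165,170,174): print(r,[int(v) for v in g[r,406:436]])
for r in (142,170):
    print([px2w(c,(r,k),.057).round(4).tolist() for k in (417,420,421)])
s=observe(); print(s["time"],np.round(s["contact_force"],1))
E
```

```text
139 [243, 243, 243, 243, 243, 243, 242, 180, 144, 142, 143, 146, 145, 145, 157, 90, 113, 124, 125, 124, 122, 122, 119, 118, 121, 121, 88, 88, 87, 86]
142 [229, 230, 229, 237, 242, 242, 184, 144, 144, 145, 144, 144, 143, 141, 120, 95, 118, 124, 122, 121, 120, 122, 116, 119, 122, 107, 88, 89, 87, 88]
146 [114, 136, 144, 155, 151, 162, 131, 95, 100, 126, 140, 144, 145, 137, 91, 104, 122, 124, 122, 121, 122, 119, 117, 120, 123, 91, 88, 88, 89, 87]
165 [138, 138, 139, 132, 121, 119, 109, 129, 137, 135, 134, 136, 135, 134, 131, 125, 119, 120, 117, 117, 114, 118, 119, 93, 88, 88, 86, 88, 89, 89]
170 [151, 182, 187, 180, 154, 128, 138, 139, 137, 135, 141, 144, 104, 113, 118, 119, 117, 119, 119, 116, 117, 118, 117, 92, 88, 88, 87, 89, 88, 86]
174 [240, 241, 241, 198, 145, 143, 145, 143, 144, 144, 139, 111, 104, 119, 121, 119, 119, 121, 117, 115, 117, 119, 93, 88, 86, 87, 88, 89, 87, 87]
[[0.5955, -0.2575, 0.057], [0.5959, -0.2603, 0.057], [0.596, -0.2613, 0.057]]
[[0.5694, -0.2635, 0.057], [0.5698, -0.2664, 0.057], [0.5699, -0.2674, 0.057]]
33.75 [ 0.4  0.5 -0.9]
```

```bash
python3 -c "
from cell import *
print(hand_in())"
```

```text
the job is handed in; nothing more can be done
None
```

The blue rack is in the loader channel, nose on the end stop and its side flat along the back rail. The gripper has let go and is clear above it. I handed the job in at about 34 s of the 50 s; no verdict is reported.

- **Tray to apron:** I gripped the rack across its sides, lifted it from the tray, set it on the apron about 130 mm short of the stop, and released it.
- **Into the channel:** I took it again by its grip plate and slid it down until it met the stop.
- **Correction:** The first sideways press left the nose about 2–3 mm off the rail, the tail being flush. I regripped at 60 N, backed off about 6 mm, turned the nose onto the rail and pressed home again (about 20 N at the stop).

**Last checks (wrist camera):**
- The rack's edge runs parallel to the rail with no visible gap along its whole length.
- The seam at the stop is about one pixel wide (under 1 mm).
- The gripper was open, with wrist force near zero.

I did not re-measure the red rack, bottle, beaker and case at the end. No readings suggested the arm touched them. The upward wrist force while gripping the plate read 3–19 N and I did not explain it; it vanished on release.

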